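Close the cutlery steriliser and open the safety-capped cleaner

TASK

Get the steriliser ready for its cleaner: push its loaded cutlery drawer fully shut, then open the blue cleaner jug by pressing its red safety cap down, turning it anticlockwise until it is free and lifting it straight off. Finish while still holding the cap still and upright in the gripper, directly over the jug's neck and raised 6 to 10 cm from where it sat; do not put it down or let go. Leave the other dishes where they are, and keep the drawer shut.

Things in the scene. Friction and masses are not known exactly. Their poses are not given: they have to be found in the camera images.
- steri_drawer0 (a joint): Opening (m) of the one drawer, full of cutlery, of the steriliser: a white box with a black control strip on top, fixed on the table, 220 mm deep, 240 mm wide, 115 mm high. 0 is fully shut, growing as it slides out towards the robot; starts 0.07 to 0.12. It slides with about 1 N of friction and stays where it is left.
- steri_drawer0_handle (a point): Middle of the drawer's horizontal steel bar handle (120 mm long), at its present place, 77 mm above the work surface and 35 mm out from the drawer's front panel. Its x axis points level into the cabinet: pushing that way shuts the drawer; y lies along the bar, z up.
- jug: Cleaner jug, fixed: square blue bottle 84 mm wide, tight in a black caddy (110 mm square, 35 mm high), cannot turn or slide. Its body ends 105 mm above the surface; above it a sloping shoulder and a round collar, 49 mm diameter, up to 128 mm, then the white neck inside the cap. Origin at the centre of its underside, z up.
- neck (a point): Point on the jug's neck axis where the centre of the closed cap sits, 153 mm above the work surface; z up. With the cap off, a grey spring plunger (19 mm diameter) stands out of the neck up to 167 mm.
- cap_center (a point): Centre, half-way up, of the red ribbed safety cap: round, 50 mm diameter, 36 mm high, 40 g, a loose part locked on the neck at the start (underside 135 mm, flat top 171 mm above the surface), this point then on neck with the same axes. z is its axis (up), x lies along the white bar on its top.
- plunger (a joint): Plunger in the neck that pushes the cap up: 0 at rest, negative (m) as the cap is pressed, about 3 N to start, 9 N at the hard stop 7 mm down. Press the cap at least 4 mm to turn it, and keep it down for the first 40 degrees. From above it turns anticlockwise (yaw grows): free to lift from about 55 degrees, a stop at about 100, so 75 is best. Unpressed it stays locked.
- mug_white: Bystander: white mug, 82 mm diameter, 92 mm high, standing; origin at the centre of its underside, z up.
- tumbler: Bystander: green glass tumbler standing upside down, 74 mm diameter, 100 mm high; origin at the centre underneath, z up.
- bowl: Bystander: blue bowl, 124 mm diameter, 55 mm high; origin at the centre of its underside, z up.
- soap: Bystander: amber washing-up bottle with a narrow white cap, 64 mm diameter, 165 mm high, standing; origin at the centre of its underside, z up.
- spatula: Bystander: spatula with a green handle, 240 mm long, lying flat on the surface; origin beneath its middle, x along it.
- glass_jug: Bystander: clear jug with a handle, 104 mm diameter, 150 mm high, standing; origin at the centre of its underside, z up.
- mug_grey: Bystander: second white mug, 80 mm diameter, 88 mm high, standing; origin at the centre of its underside, z up.
There are look-alikes about, which are no part of the job. Leave any yellow look-alike of the jug alone.

How it is judged (in metres and radians):
On the way, in this order (a step that is already met when the one before it is completed fails the run):
1. the steriliser's drawer is pushed fully shut (within 6 mm) (value of joint steri_drawer0 below 0.006 m), for 0.2 s.
2. with the drawer shut, the cap is pressed down at least 3.5 mm on the neck, not yet turned (z of cap_center in the frame of neck below -0.0035 m and angle between the x axis of cap_center and the x axis of neck, either way round below 0.4 rad and horizontal distance between cap_center and neck below 0.006 m and value of joint steri_drawer0 below 0.008 m), for 0.04 s.
3. the cap, still on the neck, is turned past its catches (at least 48 degrees) (angle between the x axis of cap_center and the x axis of neck, either way round above 0.84 rad and z of cap_center in the frame of neck between -0.012 and 0.006 m and horizontal distance between cap_center and neck below 0.006 m), for 0.04 s.
At the end, for the whole second after the job is handed in: The drawer is shut within 8 mm; the cap is held still in the gripper (fingers press on it with more than 1 N), its centre 45 to 120 mm above where it sat closed and within 25 mm of the neck's axis, upright within 0.25 rad, touching no part of the jug (value of joint steri_drawer0 below 0.008 m and z of cap_center in the frame of neck between 0.045 and 0.12 m and horizontal distance between cap_center and neck below 0.025 m and angle between cap_center's own z axis and vertical below 0.25 rad and contact force between cap and the fingers above 1 N and contact force between cap and jug below 0.05 N and linear speed of cap below 0.03 m/s); the arm keeps its last pose, push and grip.
It fails at once if another dish or the spatula is moved by more than 30 mm (distance of any of mug_white, tumbler, bowl, soap, spatula, glass_jug, mug_grey from where it was at the start of the episode above 0.03 m).
It fails at once if a mug, the tumbler, bowl, soap bottle or clear jug is tipped by more than 0.4 rad (angle between any of mug_white, tumbler, bowl, soap, glass_jug, mug_grey's own z axis and vertical above 0.4 rad).
It also fails if it takes over 51 s, if anything falls off the work surface, if the arm or the gripper's body presses on something with over 40 N, if the wrist force passes 120 N, or if a joint passes its speed limit or range.

ROBOT

A 6-joint arm with a two-finger parallel gripper is mounted at the origin on the work surface. World frame = base frame: x ahead of the robot, y to its left, z up, the work surface at z = 0. Lengths are in mm, angles in rad, forces in N, time in s.
With the tool pointing down it reaches from about 400 to 925 mm from the base axis. Payload 12.5 kg.
Tool frame: the origin (TCP) lies at the centre of the arm's flange, where the gripper is bolted on; the fingertips stand 190 mm ahead of it and the grasp point (between the pads) lies 171 mm ahead of it; z points along the fingers, y is the line along which they close (so a half turn about z gives the same grasp; the last joint's range is limited). The gripper opens to 95 mm and grips with 3 to 60 N. Pads are 20 mm wide; open, the fingers measure 119 mm over their backs; the gripper's body (75 mm by 180 mm) begins 59 mm behind the grasp point.
Start: joints at [-1.209, 0.491, 1.559, -0, 1.092, -0.106], TCP at [281.846, -557.842, 404.761] pointing down, gripper open.
Joint ranges: [-3.1, 3.1], [-0.84, 2.19], [0.05, 2.79], [-1.13, 4.28], [0.06, 2.93], [-2.69, 2.69]. Speed limits (rad/s): [2.22, 2.22, 2.79, 3.14, 3.14, 3.14].

INTERFACE

Orientations are given as [roll, pitch, yaw] about the fixed x, y, z axes, in that order (R = Rz(yaw) Ry(pitch) Rx(roll)).
In Python, from cell import env, read_camera, search_frame, cut_out gives the robot as it stands. The module is installed in compiled form; this text tells all that it offers.
- The arm moves only by the tool move_arm, never from a script. Its argument "commands" is a list of rows, each a list of 3 entries, a list of its own where there are three numbers: the shift along the world's x, y, z normalised to -1 to 1, where 1 is 0.03 m, then the turn about the world's z normalised to -1 to 1, where 1 is 0.08 rad, then the opening, from -1 (shut) to 1 (fully open), so that 0 is half open. A call has 1 to 20 rows; each row shifts and turns the commanded pose from where the row before left it; what a row does not reach is not made up. A row lasts 1/12 s, in which the tool goes at most 41.7 mm and 7.16 degrees, less where a joint would pass 70% of its speed; a pose out of reach is approached as far as the arm can. A call with a number of a shift or a turn outside -1 to 1 is refused whole. A call with a gripper value outside its range is refused whole. The fingers move at their own pace and stop on an object; the grip force is fixed at half the most. Time passes only in rows, so rows that do not move let the fingers close. It gives the time, the measured TCP pose, the force, the opening and the grip force at its end, in the units of the state.
- env.state(): the state, without advancing time (a new reading comes with each control period).
- read_camera(name): name is "scene" or "top" or "wrist"; returns a dict with "image" (420x560x3 uint8, red, green, blue), "fx", "fy", "cx", "cy" (pixels), "D" ([k1, k2, p1, p2, k3] as OpenCV has them; the pictures are not rectified), "rvec" (rotation vector, rad) and "tvec" (3), from world to camera coordinates, as OpenCV has them. Camera axes: x right, y down, z forward; pixel columns grow to the right and rows downward; lengths in mm; the calibration is good to about 2 mm. A picture is of the moment at which its call begins. There is no depth.
- env.job_done(): hands the job in; it is judged then, once.
Trained networks look in a picture, given as the dict that the camera call returned (one of the last four; its "shot" number tells which), for a name from the list of things; names that differ only in an ending like _2 or _b are one class to them, and where a whole thing is asked for, a point or a joint stands for the part that bears it (a point fixed in the world has none). Each returns a list of dicts, best first, with "confidence" (0 to 1); they miss things now and then, are a little off and sometimes report something else, mostly with a low value. They report only what shows in the picture. A call takes as long as a camera call. They do not tell look-alikes from the thing itself.
- search_frame(thing, picture): "at" ([column, row] in pixels, amid what is visible of it).
- cut_out(thing, picture): "region" (420x560 bool, what is visible of it) and "at" ([column, row] in pixels, amid what is visible of it).
The state is a dict: "t": time; "joints": joint angles; "qvel": joint speeds; "tau": joint torques, N m; "eef_pos": TCP position; "tcp_rot": TCP orientation; "ft_force": force on the tool from outside, world axes, zero at the start; "moment": the same for the moment, N m; "opening": opening from 0.0 (shut) to 1.0 (fully open); "grip_force": force on a finger pad.
Only numpy, scipy, OpenCV 4.12 (cv2) and the standard library are available. Lean on these libraries where they do the work, as an engineer would, in place of code of your own. Each camera call takes 0.05 s, during which the arm holds its last target. There are 200 camera calls.

## Working session

There is one attempt and no reset: what is moved stays moved. The work goes in short steps, Python scripts to look and compute and a tool call to move; the robot and the scene stay as the last step left them, time stands still between calls to the robot, and variables do not carry over. Pictures are saved under pics/ and viewed, at most 10 in all, crops included, and the job is handed in when it is done.

Besides the shell and the picture viewer there is one more tool, called after "Emit:" as a command line: name --argument value ..., lists and objects as JSON in quotes. move_arm: Moves the arm, as the interface text tells. Its arguments: {"type":"object","properties":{"commands":{"type":"array","items":{"type":"array"}}},"required":["commands"]}

```bash
mkdir -p pics
cat > h.py <<'E'
import numpy as np, cv2
from cell import env, read_camera, search_frame, cut_out
def save(p,n): cv2.imwrite('pics/'+n+'.png',cv2.cvtColor(p["image"],cv2.COLOR_RGB2BGR))
def K(p): return np.array([[p["fx"],0,p["cx"]],[0,p["fy"],p["cy"]],[0,0,1.]])
def ray(p,uv):
    R,_=cv2.Rodrigues(np.array(p["rvec"],float)); t=np.array(p["tvec"],float).ravel()
    n=cv2.undistortPoints(np.array([[uv]],float),K(p),np.array(p["D"],float)).ravel()
    d=R.T@np.array([n[0],n[1],1]); return -R.T@t, d
def atz(p,uv,z):
    c,d=ray(p,uv); return c+d*(z-c[2])/d[2]
def tri(obs):
    A=np.zeros((3,3));b=np.zeros(3)
    for p,uv in obs:
        c,d=ray(p,uv); d=d/np.linalg.norm(d); M=np.eye(3)-np.outer(d,d); A+=M;b+=M@c
    return np.linalg.solve(A,b)
def proj(p,X): return cv2.projectPoints(np.array(X,float).reshape(-1,3),np.array(p["rvec"],float),np.array(p["tvec"],float),K(p),np.array(p["D"],float))[0].reshape(-1,2)
E
python3 - <<'E'
from h import *
ps={n:read_camera(n) for n in("scene","top")}
for n,p in ps.items():
    save(p,n+'0')
    for th,z in [("cap_center",153),("steri_drawer0_handle",77),("jug",80),("mug_white",46),("tumbler",50),("bowl",30),("soap",80),("spatula",3),("glass_jug",75),("mug_grey",44)]:
        print(n,th,[(np.round(r["at"]).tolist(),round(r["confidence"],2),np.round(atz(p,r["at"],z)).tolist()) for r in search_frame(th,p)[:3]])
E
```

```text
scene cap_center [([349.0, 226.0], 0.62, [585.0, 206.0, 153.0])]
scene steri_drawer0_handle [([238.0, 184.0], 0.97, [519.0, -224.0, 77.0]), ([264.0, 264.0], 0.34, [767.0, 41.0, 77.0])]
scene jug [([296.0, 225.0], 0.85, [593.0, 43.0, 80.0]), ([167.0, 168.0], 0.73, [582.0, -487.0, 80.0]), ([347.0, 258.0], 0.55, [635.0, 229.0, 80.0])]
scene mug_white [([265.0, 265.0], 0.7, [750.0, 31.0, 46.0]), ([348.0, 256.0], 0.15, [595.0, 218.0, 46.0])]
scene tumbler [([321.0, 291.0], 0.82, [751.0, 211.0, 50.0]), ([350.0, 256.0], 0.34, [597.0, 225.0, 50.0])]
scene bowl [([420.0, 280.0], 0.9, [562.0, 429.0, 30.0])]
scene soap [([391.0, 298.0], 0.71, [697.0, 384.0, 80.0]), ([348.0, 258.0], 0.52, [629.0, 232.0, 80.0])]
scene spatula [([411.0, 224.0], 0.91, [326.0, 329.0, 3.0])]
scene glass_jug [([214.0, 135.0], 0.95, [318.0, -482.0, 75.0])]
scene mug_grey [([167.0, 168.0], 0.89, [549.0, -525.0, 44.0])]
top cap_center [([195.0, 192.0], 0.72, [588.0, 209.0, 153.0])]
top steri_drawer0_handle [([342.0, 207.0], 0.75, [535.0, -242.0, 77.0])]
top jug [([265.0, 206.0], 0.84, [545.0, -1.0, 80.0]), ([236.0, 260.0], 0.81, [376.0, 94.0, 80.0]), ([203.0, 195.0], 0.69, [584.0, 195.0, 80.0])]
top mug_white [([258.0, 145.0], 0.96, [744.0, 22.0, 46.0]), ([202.0, 153.0], 0.19, [723.0, 203.0, 46.0])]
top tumbler [([196.0, 150.0], 0.75, [732.0, 219.0, 50.0]), ([135.0, 199.0], 0.38, [580.0, 422.0, 50.0])]
top bowl [([136.0, 200.0], 0.73, [578.0, 423.0, 30.0])]
top soap [([149.0, 167.0], 0.78, [678.0, 367.0, 80.0])]
top spatula [([167.0, 281.0], 0.7, [310.0, 331.0, 3.0]), ([343.0, 204.0], 0.31, [552.0, -253.0, 3.0]), ([423.0, 273.0], 0.23, [317.0, -508.0, 3.0])]
top glass_jug [([424.0, 273.0], 0.92, [324.0, -495.0, 75.0])]
top mug_grey [([430.0, 205.0], 0.96, [538.0, -529.0, 44.0]), ([343.0, 205.0], 0.39, [545.0, -248.0, 44.0])]
```

View pics/scene0.png

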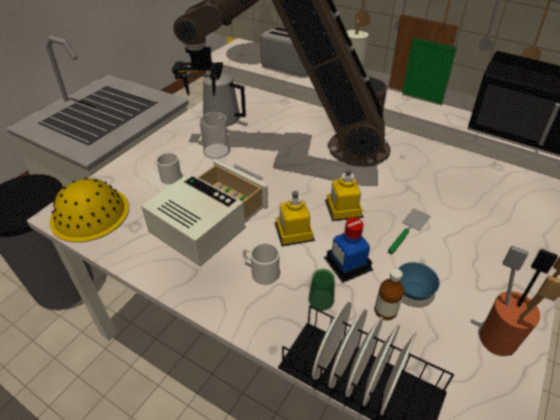

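View pics/top0.png

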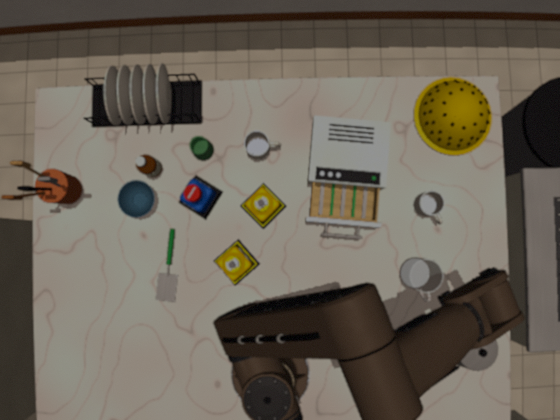

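The blue jug with the red cap shows at scene (352,228) / top (193,193), with yellow look-alikes at top (265,205) and (236,260). The steriliser's drawer is open at top (343,205), with its bar handle at about (342,235). The yellow ones are rejected by colour. Next I check close crops.

Run:
```python
from h import *
p=read_camera("top"); q=read_camera("scene")
def crop(p,c,r,h=32,w=44): return cv2.resize(p["image"][r-h:r+h,c-w:c+w],None,fx=4.5,fy=4.5,interpolation=cv2.INTER_CUBIC)
im=np.vstack([np.hstack([crop(p,342,215),crop(p,200,195)]),np.hstack([crop(q,245,185),crop(q,350,240)])])
cv2.imwrite('pics/crops.png',im[:,:,::-1]); print(im.shape)
obs=[]
for x in (p,q):
    i=x["image"].astype(int); m=(i[...,0]>110)&(i[...,1]<70)&(i[...,2]<80)
    n,l,s,c=cv2.connectedComponentsWithStats(m.astype(np.uint8)); 
    for k in range(1,n):
        if s[k,4]>15: print(s[k],c[k],atz(x,c[k],153),atz(x,c[k],165))
    r=cut_out("cap_center",x)[:1]
    for a in r: print(a["confidence"],a["at"],a["region"].sum())
```

```text
(576, 792, 3)
[ 46 170  21  16 123] [ 57.7398374 176.2195122] [647.08722066 637.77806572 153.        ] [645.49739015 632.43519887 165.        ]
[ 36 181  29  21 186] [ 50.89784946 190.73655914] [602.5601146 659.6886478 153.       ] [601.31007726 654.17857794 165.        ]
[184 185  16  16 160] [191.375   192.41875] [586.1340346  218.65404703 153.        ] [585.0093472  216.50957978 165.        ]
0.82 [191.8, 189.9] 251
[346 217  17  14 147] [353.99319728 223.76870748] [569.53753287 213.33876964 153.        ] [581.42710299 217.131037   165.        ]
[516 325  12   4  18] [522.5        327.27777778] [680.24323985 687.45796645 153.        ] [690.57348251 684.57210398 165.        ]
0.7 [351.4, 226.5] 321
```

View pics/crops.png

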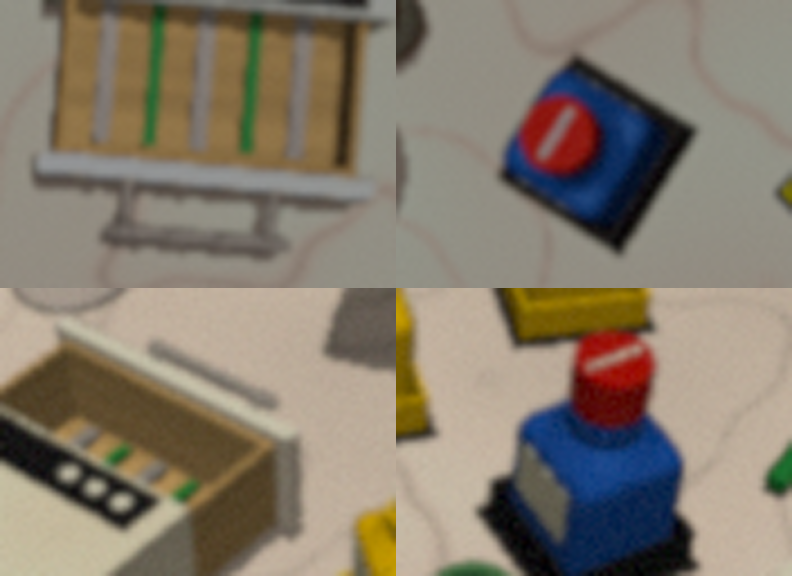

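The crops confirm the choice: red cap with its white bar on the blue jug, top disc centre near top (192.4,192.8). The handle bar runs from about (321.3,235.7) to (361.3,237.2).

Run:
```python
from h import *
p=read_camera("top"); q=read_camera("scene")
a=atz(p,(321.3,235.7),80);b=atz(p,(361.3,237.2),80)
print(a,b,np.linalg.norm(a-b),(a+b)/2)
a2=atz(q,(245-44+152/4.5,185-32+(346-288)/4.5),80);b2=atz(q,(245-44+273/4.5,185-32+(402-288)/4.5),80)
print("scene",a2,b2,np.linalg.norm(a2-b2),(a2+b2)/2)
# drawer front panel top edges, cabinet front edge
print("cap top",atz(p,(192.4,192.8),171))
print("cap scene",atz(q,(350-44+(613-396)/4.5,240-32+(360-288)/4.5),171))
# panel ends
print("panel",atz(p,(298+38/4.5,183+160/4.5),100),atz(p,(298+372/4.5,183+190/4.5),100))
s=env.state();print(s["eef_pos"],s["tcp_rot"],s["opening"],s["t"])
```

```text
[ 447.92670251 -173.51729483   80.        ] [ 440.29103147 -298.40725881   80.        ] 125.12316561403613 [ 444.10886699 -235.96227682   80.        ]
scene [ 446.91501405 -289.09921642   80.        ] [ 456.94976934 -169.38561473   80.        ] 120.13343724594931 [ 451.93239169 -229.24241558   80.        ]
cap top [583.23168413 212.36788108 171.        ]
cap scene [587.87650165 219.93433256 171.        ]
panel [ 501.70779855 -127.70726242  100.        ] [ 475.76685978 -356.76922266  100.        ]
[ 281.84368206 -557.83642288  404.74703092] [3.14154899e+00 1.41794209e-05 4.67816911e-01] 0.9945938510458527 1.4
```

Emit:
move_arm --commands '[[[0.33,1,0],-0.6,-1],[[0.33,1,0],-0.6,-1],[[0.33,1,0],-0.6,-1],[[0.33,1,0],-0.6,-1],[[0.33,1,0],-0.6,-1],[[0.33,1,0],-0.6,-1],[[0.33,1,0],-0.6,-1],[[0.33,1,0],-0.6,-1],[[0.33,1,0],-0.6,-1],[[0.33,1,0],-0.6,-1],[[0.33,1,0],-0.6,-1],[[0,0,0],0,-1],[[0,0,0],0,-1]]'

```text
t: 2.48
eef_pos: [391.1, -226.7, 405.1]
tcp_rot: [3.141, -0.0, -0.057]
ft_force: [0.0, -0.9, 0.3]
opening: 0.152
grip_force: 0.0
```

Emit:
move_arm --commands '[[[0,0,-0.8],0,-1],[[0,0,-0.8],0,-1],[[0,0,-0.8],0,-1],[[0,0,-0.8],0,-1],[[0,0,-0.8],0,-1],[[0,0,-0.8],0,-1],[[0,0,-0.4],0,-1],[[0,0,0],0,-1]]'

```text
t: 3.15
eef_pos: [390.3, -228.7, 246.5]
tcp_rot: [-3.139, 0.003, -0.061]
ft_force: [0.6, 0.0, 0.2]
opening: 0.005
grip_force: 0.0
```

Run:
```python
from h import *
p=read_camera("top"); q=read_camera("scene"); w=read_camera("wrist")
def crop(p,c,r,h=32,w=44): return cv2.resize(p["image"][r-h:r+h,c-w:c+w],(396,288),interpolation=cv2.INTER_CUBIC)
im=np.vstack([np.hstack([crop(p,342,215),crop(q,235,175)]),np.hstack([cv2.resize(w["image"],(396,288)),crop(q,350,240)])])
cv2.imwrite('pics/c2.png',im[:,:,::-1])
```

```text
(no output)
```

View pics/c2.png

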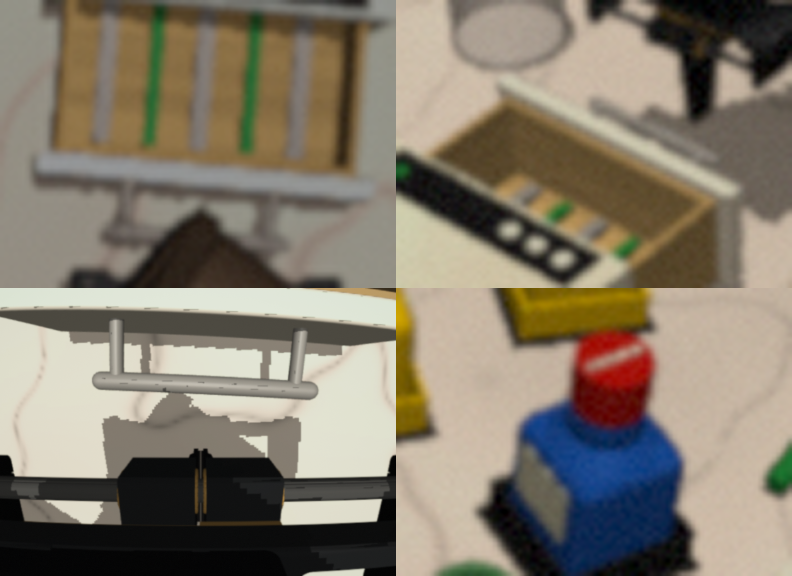

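The wrist view shows the closed fingers centred in front of the bar, about 40 mm short of it, so I push inward.

Emit:
move_arm --commands '[[[0.5,-0.03,0],0,-1],[[0.5,-0.03,0],0,-1],[[0.2,-0.01,0],0,-1],[[0.2,-0.01,0],0,-1],[[0.2,-0.01,0],0,-1],[[0.2,-0.02,0],0,-1],[[0.25,-0.02,0],0,-1],[[0.25,-0.02,0],0,-1],[[0.25,-0.02,0],0,-1],[[0.25,-0.02,0],0,-1],[[0.25,-0.02,0],0,-1],[[0.25,-0.02,0],0,-1],[[0.2,-0.02,0],0,-1],[[0.1,0,0],0,-1],[[0,0,0],0,-1]]'

```text
t: 4.55
eef_pos: [499.4, -235.3, 248.7]
tcp_rot: [3.141, -0.0, -0.06]
ft_force: [-0.4, 0.5, -0.2]
opening: 0.002
grip_force: 0.0
```

Run:
```python
from h import *
q=read_camera("scene"); w=read_camera("wrist"); p=read_camera("top")
def crop(p,c,r,h=32,w=44): return cv2.resize(p["image"][r-h:r+h,c-w:c+w],(396,288),interpolation=cv2.INTER_CUBIC)
im=np.vstack([np.hstack([crop(p,342,195),crop(q,225,195)]),np.hstack([cv2.resize(w["image"],(396,288))]*2)])
cv2.imwrite('pics/c3.png',im[:,:,::-1])
```

```text
(no output)
```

View pics/c3.png

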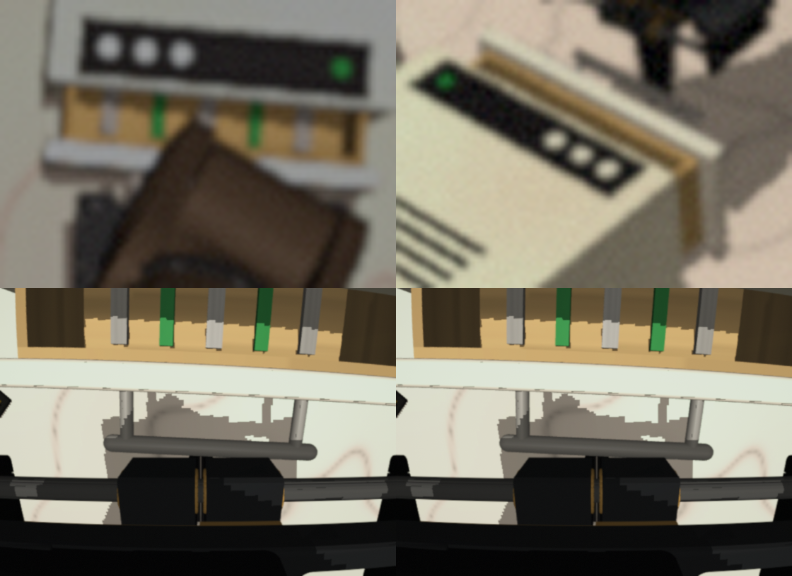

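The drawer has followed the fingers, and about 35 mm of opening is left (top crop). I keep pushing.

Emit:
move_arm --commands '[[[0.2,-0.02,0],0,-1],[[0.2,-0.02,0],0,-1],[[0.2,-0.02,0],0,-1],[[0.2,-0.02,0],0,-1],[[0.2,-0.02,0],0,-1],[[0.1,-0.01,0],0,-1],[[0,0,0],0,-1]]'

```text
t: 5.28
eef_pos: [532.5, -238.7, 248.7]
tcp_rot: [3.141, -0.001, -0.06]
ft_force: [0.7, -0.0, -0.7]
opening: 0.004
grip_force: 0.0
```

Emit:
move_arm --commands '[[[0.07,0,0],0,-1],[[0.07,0,0],0,-1],[[0.03,0,0],0,-1],[[0,0,0],0,-1]]'

```text
t: 5.62
eef_pos: [536.9, -238.7, 248.8]
tcp_rot: [3.141, -0.0, -0.06]
ft_force: [-1.2, -0.3, -0.8]
opening: 0.008
grip_force: 0.1
```

Emit:
move_arm --commands '[[[0.07,0,0],0,-1],[[0.07,0,0],0,-1],[[0,0,0],0,-1]]'

```text
t: 5.87
eef_pos: [540.4, -238.7, 248.7]
tcp_rot: [-3.141, 0.003, -0.06]
ft_force: [-7.8, -2.0, 3.5]
opening: 0.004
grip_force: 4.4
```

Run:
```python
from h import *
q=read_camera("scene"); w=read_camera("wrist"); p=read_camera("top")
def crop(p,c,r,h=32,w=44): return cv2.resize(p["image"][r-h:r+h,c-w:c+w],(396,288),interpolation=cv2.INTER_CUBIC)
im=np.vstack([np.hstack([crop(p,342,195),crop(q,225,195)]),np.hstack([cv2.resize(w["image"],(396,288)),crop(p,200,195)])])
cv2.imwrite('pics/c4.png',im[:,:,::-1])
```

```text
(no output)
```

View pics/c4.png

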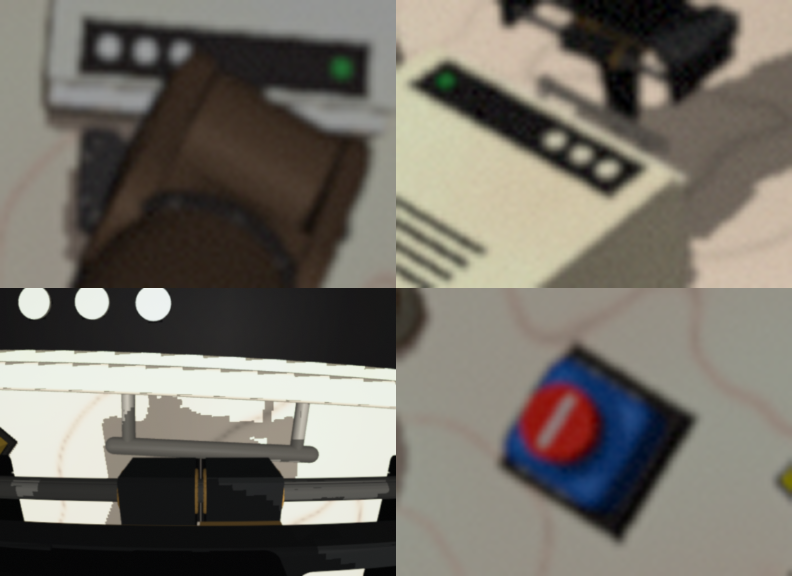

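The drawer panel sits against the cabinet and the force has risen to 8 N, so it is at its stop. I press slightly more and hold, then back off and lift.

Emit:
move_arm --commands '[[[0.07,0,0],0,-1],[[0,0,0],0,-1],[[0,0,0],0,-1],[[0,0,0],0,-1]]'

```text
t: 6.35
eef_pos: [541.2, -238.9, 248.6]
tcp_rot: [-3.14, 0.007, -0.06]
ft_force: [-20.1, -4.4, 8.3]
opening: 0.004
grip_force: 9.5
```

Emit:
move_arm --commands '[[[-0.3,0.02,0],0,-1],[[-0.8,0.05,0],0,-1],[[-0.8,0.05,0],0,-1],[[0,0,1],0,-1],[[0,0,1],0,-1],[[0,0,1],0,-1],[[0,0,1],0,-1],[[0,0,1],0,-1],[[0,0,0],0,-1]]'

```text
t: 7.1
eef_pos: [486.5, -235.1, 404.3]
tcp_rot: [3.137, -0.008, -0.06]
ft_force: [0.6, -1.0, -0.4]
opening: 0.007
grip_force: 0.0
```

Emit:
move_arm --commands '[[[0.2,1,0],0,0.9],[[0.2,1,0],0,0.9],[[0.2,1,0],0,0.9],[[0.2,1,0],0,0.9],[[0.2,1,0],0,0.9],[[0.2,1,0],0,0.9],[[0.2,1,0],0,0.9],[[0.2,1,0],0,0.9],[[0.2,1,0],0,0.9],[[0.2,1,0],0,0.9],[[0.2,1,0],0,0.9],[[0.2,1,0],0,0.9],[[0.2,1,0],0,0.9],[[0.2,1,0],0,0.9],[[0.25,1,0],0,0.9],[[0.25,0,0],0,0.9],[[0,0,0],0,0.9],[[0,0,0],0,0.9]]'

```text
t: 8.6
eef_pos: [585.1, 214.7, 398.2]
tcp_rot: [3.141, 0.001, -0.06]
ft_force: [0.1, -0.3, -0.9]
opening: 0.952
grip_force: 0.0
```

Run:
```python
from h import *
w=read_camera("wrist"); save(w,'w5')
i=w["image"].astype(int); m=(i[...,0]>90)&(i[...,1]<70)&(i[...,2]<80)
n,l,s,c=cv2.connectedComponentsWithStats(m.astype(np.uint8))
for k in range(1,n):
    if s[k,4]>300: print(s[k],c[k],atz(w,c[k],171),atz(w,c[k],165))
print(proj(w,[[586,216,171]]))
s=env.state();print(s["eef_pos"],s["tcp_rot"],s["joints"],s["opening"],s["t"])
```

```text
[  26   46   60   30 1071] [57.35294118 60.02614379] [691.51619498 333.61889484 171.        ] [692.67827519 337.1550959  165.        ]
[ 236  190   84   83 4723] [277.45670125 232.27249629] [585.28106961 218.07599572 171.        ] [583.38848739 218.28990057 165.        ]
[[280.9064469  230.90336517]]
[584.95824953 214.25599646 398.35594267] [ 3.14129738e+00  6.37303765e-04 -6.07391212e-02] [ 2.45128737e-01  4.94195830e-01  1.57160944e+00 -1.01856985e-04
  1.07648402e+00  1.87671245e+00] 0.9501459684289602 8.65
```

View pics/w5.png

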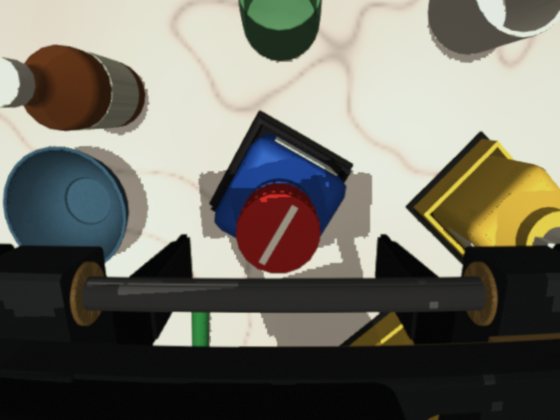

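The wrist view shows the red cap at (278,232) between the open fingers, with nothing in the way. Both cameras put it near (585,217). I descend and grip.

Emit:
move_arm --commands '[[[0,0.1,-0.6],0,0.9],[[0,0,-0.6],0,0.9],[[0,0,-0.6],0,0.9],[[0,0,-0.5],0,0.9],[[0,0,0],0,0.9],[[0,0,0],0,0.9]]'

```text
t: 9.15
eef_pos: [585.1, 217.0, 329.7]
tcp_rot: [3.141, 0.001, -0.061]
ft_force: [0.2, 0.6, -0.3]
opening: 0.946
grip_force: 0.0
```

Emit:
move_arm --commands '[[[0,0,0],0,-1],[[0,0,0],0,-1],[[0,0,0],0,-1],[[0,0,0],0,-1],[[0,0,0],0,-1],[[0,0,0],0,-1]]'

```text
t: 9.65
eef_pos: [585.1, 218.0, 330.0]
tcp_rot: [3.142, -0.0, -0.06]
ft_force: [0.0, 0.2, 0.2]
opening: 0.586
grip_force: 0.0
```

Emit:
move_arm --commands '[[[0,0,0],0,-1],[[0,0,0],0,-1],[[0,0,0],0,-1],[[0,0,0],0,-1],[[0,0,0],0,-1]]'

```text
t: 10.07
eef_pos: [585.1, 218.0, 329.9]
tcp_rot: [3.142, -0.0, -0.06]
ft_force: [0.6, 0.0, 3.5]
opening: 0.521
grip_force: 30.0
```

Gripped at about 49.5 mm with 30 N and almost no side force, so it is centred. Now I press.

Emit:
move_arm --commands '[[[0,0,-0.07],0,-1],[[0,0,-0.07],0,-1],[[0,0,-0.07],0,-1],[[0,0,0],0,-1],[[0,0,0],0,-1]]'

```text
t: 10.48
eef_pos: [585.2, 218.0, 323.7]
tcp_rot: [-3.142, -0.0, -0.06]
ft_force: [-2.6, -0.6, 7.4]
opening: 0.527
grip_force: 30.0
```

Emit:
move_arm --commands '[[[0,0,-0.02],0,-1],[[0,0,0],0.5,-1],[[0,0,0],0.5,-1],[[0,0,0],0.5,-1],[[0,0,0],0.5,-1],[[0,0,0],0,-1]]'

```text
t: 10.98
eef_pos: [585.4, 218.0, 323.4]
tcp_rot: [-3.141, -0.002, 0.102]
ft_force: [0.4, 0.2, 8.0]
opening: 0.525
grip_force: 30.0
```

Run:
```python
from h import *
s=env.state(); print(s["moment"],s["ft_force"],s["tcp_rot"])
w=read_camera("wrist"); q=read_camera("scene")
c=q["image"][200:264,306:394]
im=np.hstack([cv2.resize(w["image"],(396,297)),cv2.resize(c,(396,297),interpolation=cv2.INTER_CUBIC)])
cv2.imwrite('pics/c6.png',im[:,:,::-1])
```

```text
[0.06093502 0.07972724 0.02811306] [0.39939994 0.24252588 7.96097217] [-3.14137903e+00 -1.72914806e-03  1.02297545e-01]
```

View pics/c6.png

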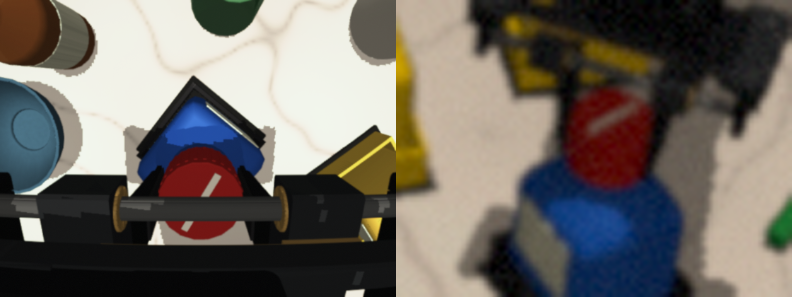

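The cap sits between the fingers and turns with almost no moment (0.03 N m), so the catch is released. I keep turning.

Emit:
move_arm --commands '[[[0,0,0],0.8,-1],[[0,0,0],0.8,-1],[[0,0,0],0.8,-1],[[0,0,0],0.8,-1],[[0,0,0],0.8,-1],[[0,0,0],0.8,-1],[[0,0,0],0.8,-1],[[0,0,0],0.8,-1],[[0,0,0],0.8,-1],[[0,0,0],0.8,-1],[[0,0,0],0.8,-1],[[0,0,0],0.8,-1],[[0,0,0],0.8,-1],[[0,0,0],0.8,-1],[[0,0,0],0.8,-1],[[0,0,0],0.8,-1],[[0,0,0],0.8,-1],[[0,0,0],0.8,-1],[[0,0,0],0,-1],[[0,0,0],0,-1]]'

```text
t: 12.75
eef_pos: [585.4, 218.1, 323.4]
tcp_rot: [3.14, -0.001, 1.252]
ft_force: [-0.2, 0.2, 8.2]
opening: 0.526
grip_force: 30.0
```

Run:
```python
from h import *
s=env.state(); print(s["moment"],s["ft_force"],s["tcp_rot"])
w=read_camera("wrist"); q=read_camera("scene")
c=q["image"][200:264,306:394]
im=np.hstack([cv2.resize(w["image"],(396,297)),cv2.resize(c,(396,297),interpolation=cv2.INTER_CUBIC)])
cv2.imwrite('pics/c7.png',im[:,:,::-1])
```

```text
[0.02385635 0.10102907 0.0339357 ] [-0.16526707  0.17934473  8.19124959] [ 3.14020017e+00 -1.01021112e-03  1.25223197e+00]
```

View pics/c7.png

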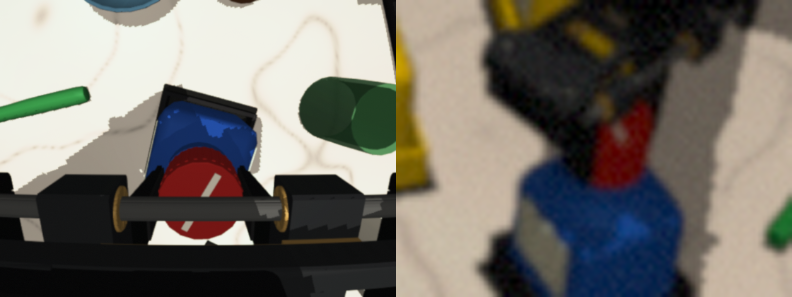

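The bar keeps its place in the wrist view while the jug has swung round, so the cap has turned 75 degrees. I lift gently.

Emit:
move_arm --commands '[[[0,0,0.1],0,-1],[[0,0,0.1],0,-1],[[0,0,0.1],0,-1],[[0,0,0.15],0,-1],[[0,0,0.15],0,-1],[[0,0,0],0,-1]]'

```text
t: 13.35
eef_pos: [585.2, 217.9, 341.6]
tcp_rot: [3.141, -0.0, 1.252]
ft_force: [-0.0, -0.4, 0.7]
opening: 0.525
grip_force: 30.0
```

Emit:
move_arm --commands '[[[0,0,0.3],0,-1],[[0,0,0.3],0,-1],[[0,0,0.3],0,-1],[[0,0,0.3],0,-1],[[0,0,0.3],0,-1],[[0,0,0.3],0,-1],[[0,0,0.3],0,-1],[[0,0,0.15],0,-1],[[0,0,0],0,-1],[[0,0,0],0,-1],[[0,0,0],0,-1]]'

```text
t: 14.27
eef_pos: [585.1, 217.9, 407.9]
tcp_rot: [-3.141, 0.0, 1.252]
ft_force: [0.8, 0.8, -0.9]
opening: 0.522
grip_force: 30.0
```

Run:
```python
from h import *
w=read_camera("wrist"); q=read_camera("scene"); 
im=np.hstack([cv2.resize(w["image"],(400,300)),cv2.resize(q["image"][145:280,180:360],(400,300),interpolation=cv2.INTER_CUBIC)])
cv2.imwrite('pics/c8.png',im[:,:,::-1])
```

```text
(no output)
```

View pics/c8.png

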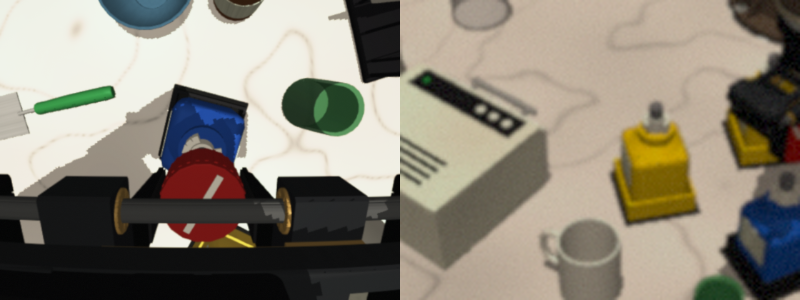

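The cap is held above the open neck, where the grey plunger now shows, and the drawer is shut. I hand in the job.

```bash
python3 -c "
from cell import env
print(env.job_done())"
```

```text
the job is handed in; nothing more can be done
None
```

I handed the job in: the drawer is shut and the red cap came off after a 75-degree turn, now held upright about 78 mm above where it sat, directly over the neck; the hand-in returned no verdict.

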